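# Roll a dye canister up its loading ramp and bar it in

### The job

Push the steel canister that lies at the foot of the loading ramp slowly up the slope and over the crest until it is seated against the stop, keeping the fingers behind it all the way so that it never rolls free on the slope. Then push the retaining bar round until it lies fully across the ramp behind the canister. Only push, never lift the canister, and leave the other things on the bench where they are.

Things in the scene. Friction and masses are not known exactly. Their poses are not given: they have to be found in the camera images.
- ramp: Aluminium loading ramp fixed to the bench. Origin: on the bench under its middle; x uphill (level), y across, to the left looking uphill, z up; lengths in mm in this frame. Straight 7 degree slope from x=-185 (surface z=12) to the crest at x=100 (z=47). Foot lip x=-197 to -185, 22 high. Clear channel 120 wide between side cheeks, 6 thick, rising 14 above the slope.
- canister: Polished steel canister, closed plain cylinder 66 mm in diameter, 110 mm long, 0.3 to 0.65 kg, lying across the ramp's foot against the lip; it rolls freely. Origin: its centre. Own y = cylinder axis, parallel to the ramp's y; x, z turn as it rolls. Starts at ramp x=-164, z=48 mm; on the slope its axis is 33 mm from the surface (z=80 at the crest). The upright canisters are not part of the job.
- seat (a point): Centre of the canister once seated against the stop: ramp frame (119, 0, 76) mm. Past the crest the floor drops 4 mm to a level seat at z=43 that ends at the upright stop face, x=152; the step keeps the seated canister there by itself. Cheeks beside the seat are 61 mm high. The stop is the front of a white box 150 mm wide, 143 high, reaching to x=254.
- bar (a joint): Angle (rad) of the retaining bar on its upright pivot; grows clockwise seen from above: 0 = straight out from the ramp (ramp -y), 1.57 = pointing downhill alongside it, 3.14 = straight across the ramp behind the seated canister (end stop). Starts between 0.8 and 1.6. Light friction (0.06 N m); stays where it is left.
- bar_pivot (a point): Pivot of the bar, beside the ramp at ramp frame (74, -80) mm, at the bar's mid-height 76 mm above the bench. The steel bar is 110 mm long from the pivot, 8 mm thick and 12 mm high (70 to 82 mm above the bench). Closed, it clears the seated canister by 8 mm.
- bar_knob (a point): End of the bar, 110 mm from the pivot, mid-height of the bar: a black knob 16 mm in diameter, 70 to 92 mm above the bench.
- beaker_a: Bystander: upright steel canister, 66 mm diameter, 110 mm high, beside the ramp's lower half on the side of the pivot. Origin: centre of underside.
- beaker_b: Bystander: equal upright steel canister on the other side of the ramp. Origin: centre of underside.
- amber: Bystander: amber bottle, 48 mm diameter, 95 mm high. Origin: centre of underside.
- tub: Bystander: white jar, 64 mm diameter, 80 mm high. Origin: centre of underside.
- glass: Bystander: clear small beaker, 56 mm diameter, 80 mm high. Origin: centre of underside.
- spatula: Bystander: spatula 170 mm long lying flat beside the ramp. Origin: centre of underside.
There are look-alikes about, which are no part of the job. Leave any purple or red look-alike of the canister alone.

How it is judged:
By the outcome, as a careful person would: the job done as asked, in the order asked, and still so for the second after the job is handed in, with the robot touching nothing.
It also fails if it takes over 64 s, if anything falls off the work surface, if the arm or the gripper's body presses on something with over 40 N, if the wrist force passes 120 N, or if a joint passes its speed limit or range.

### The arm

A 6-joint arm with a two-finger parallel gripper is mounted at the origin on the work surface. World frame = base frame: x ahead of the robot, y to its left, z up, the work surface at z = 0. Lengths are in mm, angles in rad, forces in N, time in s.
With the tool pointing down it reaches from about 275 to 825 mm from the base axis. Payload 5.2 kg.
Tool frame: the origin (TCP) lies at the very end of the fingers, on their centre line; the grasp point (between the pads) lies 19 mm behind it; z points along the fingers, y is the direction in which the jaws open and shut (so a half turn about z gives the same grasp; the last joint's range is limited). The gripper opens to 93 mm and grips with 3 to 60 N. Pads are 15 mm wide; open, the fingers measure 128 mm over their backs; the gripper's body (75 mm by 188 mm) begins 65 mm behind the grasp point.
Start: joints at [-1.382, 0.259, 1.535, -0, 1.348, -0.203], TCP at [210.04, -508.319, 218.653] pointing down, gripper open.
Joint ranges: [-3.14, 3.14], [-0.91, 2.08], [0.19, 2.58], [-1.22, 4.36], [0.22, 2.71], [-3.12, 3.12]. Speed limits (rad/s): [2.57, 2.57, 3.14, 3.14, 3.14, 3.14].

### API

Orientations are given as [roll, pitch, yaw] about the fixed x, y, z axes, in that order (R = Rz(yaw) Ry(pitch) Rx(roll)).
In Python, from bench import robot gives the robot as it stands. The module is installed in compiled form; this text tells all that it offers. Calls block until the motion is done:
- robot.move_ptp(position, orientation): joint-space move of the TCP to a pose.
- robot.move_linear(position, ori=None, speed=150, f_stop=None): straight line of the TCP; ori=None keeps the orientation; speed is the mean speed in mm/s. With f_stop (N) it stops when the force on the tool has changed by that much, and returns True; else False.
- robot.move_j(angles): joint-space move.
- robot.move_gripper(opening): opening from 0.0 (shut) to 1.0 (fully open); the grip force is fixed at half the most; returns when the fingers have stopped.
- robot.sleep(seconds).
- robot.inverse_kinematics(position, orientation): joint angles nearest the present ones, or None.
- robot.get_image(name): name is "scene" or "top"; returns a dict with "img" (480x640x3 uint8, blue, green, red), "fovy" (degrees; the focal length in pixels is half the picture's height over the tangent of half this angle, whatever the lens; pixels are square), "cx", "cy" (the principal point, pixels), "eye" and "orientation" of the camera in the world. Camera axes: x right, y down, z forward; pixel columns grow to the right and rows downward; lengths in mm; the calibration is good to about 2 mm. A picture is of the moment at which its call begins. There is no depth.
A pose or a line that the arm cannot do raises robot.MotionError and nothing moves.
- robot.hand_in(): hands the job in, once; it reports no verdict.
Readings, each from a call of its own:
- robot.current_t(): time.
- robot.current_qpos(): joint angles.
- robot.current_joint_vel(): joint speeds.
- robot.current_joint_efforts(): joint torques, N m.
- robot.current_tcp_pos(): TCP position.
- robot.current_eef_rot(): TCP orientation.
- robot.current_contact_force(): force on the tool from outside, world axes, zero at the start.
- robot.current_ft_torque(): the same for the moment, N m.
- robot.current_gripper_width(): opening from 0.0 (shut) to 1.0 (fully open).
Only numpy, scipy, OpenCV 4.12 (cv2) and the standard library are available. Lean on these libraries where they do the work, as an engineer would, in place of code of your own. Each camera call takes 0.05 s, during which the arm holds its last target.

## Working session

There is one attempt and no reset: what is moved stays moved. The work goes in short steps, each a Python script; the robot and the scene stay as the last script left them, time stands still between calls to the robot, and variables do not carry over. Pictures are saved under pics/ and viewed, and the job is handed in when it is done.

```bash
mkdir -p pics; ls; python3 - <<'E'
from bench import robot
import cv2
for n in("scene","top"):
    d=robot.get_image(n); cv2.imwrite(f"pics/{n}0.png",d["img"])
    print(n,{k:v for k,v in d.items() if k!="img"})
print(robot.current_t(),robot.current_tcp_pos(),robot.current_eef_rot())
E
```

```text
pics
scene {'fovy': 46.62487472635497, 'cx': 324.46229785400476, 'cy': 233.4968207511689, 'eye': array([1388.11350034, -673.45173162,  772.24532567]), 'orientation': array([-2.14666635,  0.02025715,  0.95371073])}
top {'fovy': 44.78082228782576, 'cx': 324.88517757201936, 'cy': 243.44726323905837, 'eye': array([ 357.73431703,  -56.60458116, 1193.34420547]), 'orientation': array([-3.0060242 , -0.00447924, -1.55105393])}
0.1 [ 209.9410843  -507.82986733  217.88569069] [-3.13995410e+00 -3.44014756e-04  3.91760615e-01]
```

View pics/scene0.png

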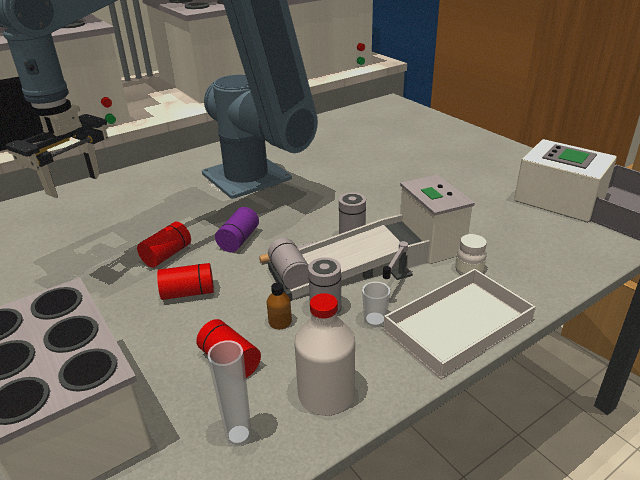

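View pics/top0.png

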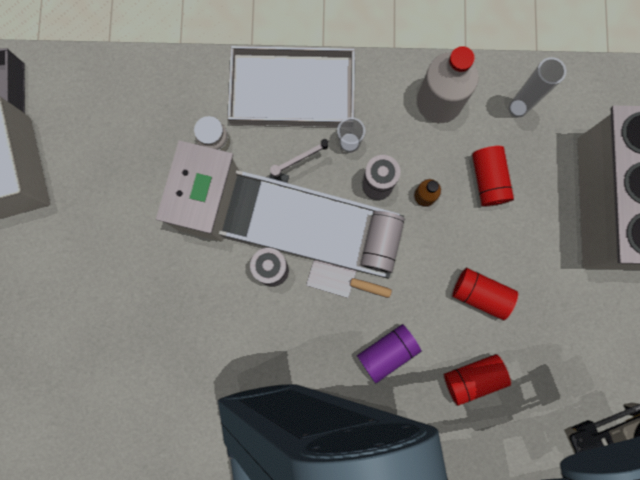

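```bash
python3 - <<'E'
import cv2
a=cv2.imread("pics/top0.png")[100:310,140:440]
b=cv2.imread("pics/scene0.png")[170:340,230:490]
cv2.imwrite("pics/t0z.png",cv2.resize(a,(800,560),interpolation=cv2.INTER_CUBIC))
cv2.imwrite("pics/s0z.png",cv2.resize(b,(800,523),interpolation=cv2.INTER_CUBIC))
E
```

```text
(no output)
```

View pics/t0z.png

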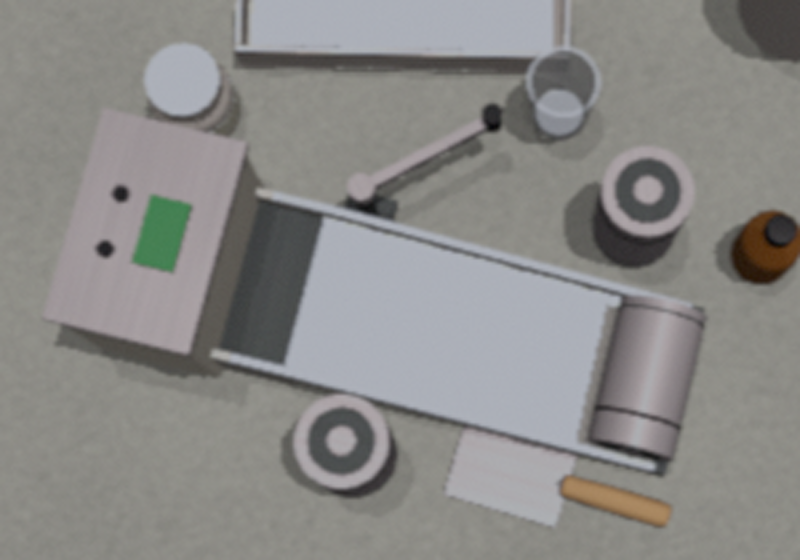

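View pics/s0z.png

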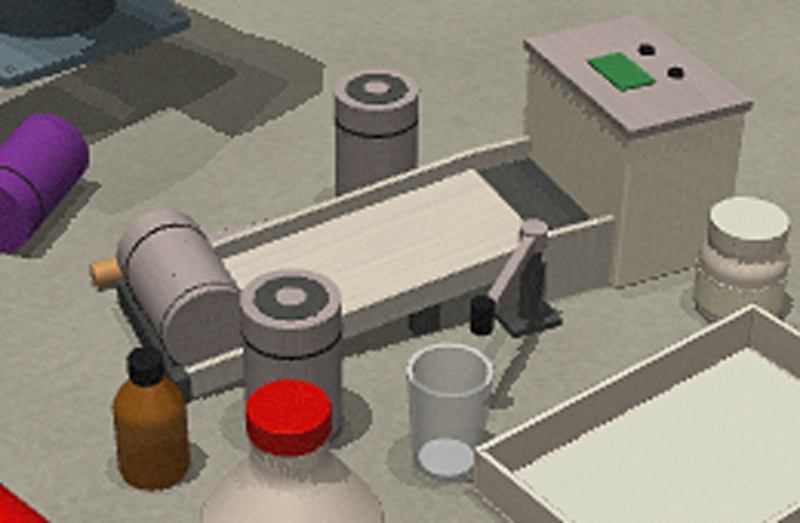

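```bash
cat > h.py <<'E'
import numpy as np, cv2
from scipy.spatial.transform import Rotation as R
def cam(d):
    f=240/np.tan(np.radians(d["fovy"]/2)); return f,d["cx"],d["cy"],np.array(d["eye"]),R.from_euler('xyz',d["orientation"]).as_matrix()
TOP=cam(dict(fovy=44.78082228782576,cx=324.88517757201936,cy=243.44726323905837,eye=[357.73431703,-56.60458116,1193.34420547],orientation=[-3.0060242,-0.00447924,-1.55105393]))
SC=cam(dict(fovy=46.62487472635497,cx=324.46229785400476,cy=233.4968207511689,eye=[1388.11350034,-673.45173162,772.24532567],orientation=[-2.14666635,0.02025715,0.95371073]))
def ray(c,u,v):
    f,cx,cy,e,M=c; return e,M@np.array([(u-cx)/f,(v-cy)/f,1])
def onz(c,u,v,z):
    e,d=ray(c,u,v); return e+d*(z-e[2])/d[2]
def proj(c,p):
    f,cx,cy,e,M=c; q=M.T@(np.asarray(p,float)-e); return np.array([cx+f*q[0]/q[2],cy+f*q[1]/q[2]])
E
cat > fit.py <<'E'
from h import *
z=lambda X,Y:(140+(X+.5)/2.6667-.5,100+(Y+.5)/2.6667-.5)
P=[((102,112),143,(254,-75)),((247,145),143,(152,-75)),((189,354),143,(152,75)),((46,320),143,(254,75)),
((322,214),47,(100,-60)),((286,362),47,(100,60)),((703,308),27,(-197,-66)),((660,472),27,(-197,66))]
W=np.array([onz(TOP,*z(*p),h)[:2] for p,h,_ in P]); L=np.array([q for *_,q in P],float)
mw,ml=W.mean(0),L.mean(0)
a=(L-ml)[:,0]+1j*(L-ml)[:,1]; b=(W-mw)[:,0]+1j*(W-mw)[:,1]
yaw=np.angle((np.conj(a)*b).sum()); M=np.array([[np.cos(yaw),-np.sin(yaw)],[np.sin(yaw),np.cos(yaw)]])
o=mw-M@ml
print(o,yaw,np.degrees(yaw)); print(((W-o)@M-L).round(1))
def loc(c,u,v,h): return ((onz(c,u,v,h)[:2]-o)@M).round(1)
print("pivot",loc(TOP,*z(361,187),85),"knob",loc(TOP,*z(492,114),92))
for n,p,h in [("beakA",(648,191),110),("beakB",(342,441),110),("glass",(563,83),80),("amber",(780,230),95),("tub",(183,80),80)]: print(n,loc(TOP,*z(*p),h),onz(TOP,*z(*p),h).round())
for q in [(-164,0,48+33),(-164,55,48),(-164,-55,48)]:
    w=np.r_[o+M@np.array(q[:2]),q[2]]; uv=proj(TOP,w); print(w.round(),(uv-[140,100])*2.667,(proj(SC,w)-[230,170])*3.077)
s=lambda X,Y:(230+X/3.077,170+Y/3.077)
for p,h,q in [((525,42),143,(152,75)),((627,132),143,(152,-75)),((752,103),143,(254,-75)),((636,12),143,(254,75)),((477,172),47,(100,60)),((522,218),47,(100,-60)),((482,298),92,0),((533,228),85,0)]: print(loc(SC,*s(*p),h),q)
E
python3 fit.py
```

```text
[558.73572356 -12.44291794] 1.34934156625994 77.31157686826668
[[-0.3  1. ]
 [-2.6 -0.4]
 [-2.4  1.4]
 [-3.1  2.1]
 [ 2.1 -1. ]
 [-0.5 -5.2]
 [ 1.6  2.1]
 [ 5.3  0.1]]
pivot [ 73.2 -79.2] knob [  -7.2 -153.8]
beakA [-130.6 -119.7] [ 647. -166.  110.]
beakB [ 36.8 106.7] [463.  47. 110.]
glass [ -51.9 -193.3] [ 736. -106.   80.]
amber [-230.6 -118.7] [ 624. -263.   95.]
tub [ 222.6 -127.7] [732. 177.  80.]
[ 523. -172.   81.] [650.6956292  367.70919546] [180.21686074 250.47144288]
[ 469. -160.   48.] [629.26405554 445.54242044] [157.86449549 248.3733894 ]
[ 576. -185.   48.] [662.61527143 303.58331114] [209.45090034 330.91169375]
[149.5  71.7] (152, 75)
[148.4 -77.6] (152, -75)
[252.4 -80.1] (254, -75)
[254.7  79.3] (254, 75)
[101.6  52.6] (100, 60)
[101.9 -19.4] (100, -60)
[  -4.  -150.4] 0
[ 73.2 -82.9] 0
```

```bash
cat >> h.py <<'E'
O=np.array([558.5,-12.4]); YAW=1.3493
RM=np.array([[np.cos(YAW),-np.sin(YAW)],[np.sin(YAW),np.cos(YAW)]])
def w(x,y,z): return [*(O+RM@np.array([x,y])),z]
E
python3 - <<'E'
from bench import robot
from h import *
for yw in(YAW,YAW-np.pi):
    for p in[(-235,0,200),(-235,0,42),(80,0,68),(47,-154,66),(60,-10,66)]:
        q=robot.inverse_kinematics(w(*p),[np.pi,0,yw]); print(yw,p,None if q is None else np.round(q,2))
E
```

```text
1.3493 (-235, 0, 200) [-0.64  0.29  1.54  0.    1.31 -0.42]
1.3493 (-235, 0, 42) [-0.64  0.46  1.72  0.    0.96 -0.42]
1.3493 (80, 0, 68) [-0.08  0.45  1.65 -0.    1.04  0.14]
1.3493 (47, -154, 66) [-0.16  0.67  1.26 -0.    1.21  0.07]
1.3493 (60, -10, 66) [-0.12  0.46  1.65 -0.    1.04  0.11]
-1.7922926535897932 (-235, 0, 200) [-0.64  0.29  1.54 -0.    1.31  2.72]
-1.7922926535897932 (-235, 0, 42) [-0.64  0.46  1.72 -0.    0.96  2.72]
-1.7922926535897932 (80, 0, 68) [-0.08  0.45  1.65 -0.    1.04 -3.  ]
-1.7922926535897932 (47, -154, 66) [-0.16  0.67  1.26 -0.    1.21 -3.08]
-1.7922926535897932 (60, -10, 66) [-0.12  0.46  1.65 -0.    1.04 -3.04]
```

```bash
python3 - <<'E'
from bench import robot
from h import *
o=[np.pi,0,YAW]
robot.move_gripper(0.5)
robot.move_ptp(w(-235,0,200),o)
robot.move_linear(w(-235,0,42),speed=120)
print("F0",robot.current_contact_force())
print(robot.move_linear(w(-210,0,42),speed=40,f_stop=3))
print(robot.current_t(),robot.current_contact_force(),(np.array(robot.current_tcp_pos())-w(-210,0,42)).round(2))
a=robot.get_image("top")["img"]; b=robot.get_image("scene")["img"]
out=np.hstack([cv2.resize(a[150:350,300:500],(400,400),interpolation=2),cv2.resize(b[170:370,220:420],(400,400),interpolation=2)])
cv2.imwrite("pics/c1.png",out)
E
```

```text
F0 [-1.09268535 -0.10556912 -0.42642328]
False
4.725 [ 0.10973275 -0.00364248  0.8020779 ] [0.09 0.02 0.02]
```

View pics/c1.png

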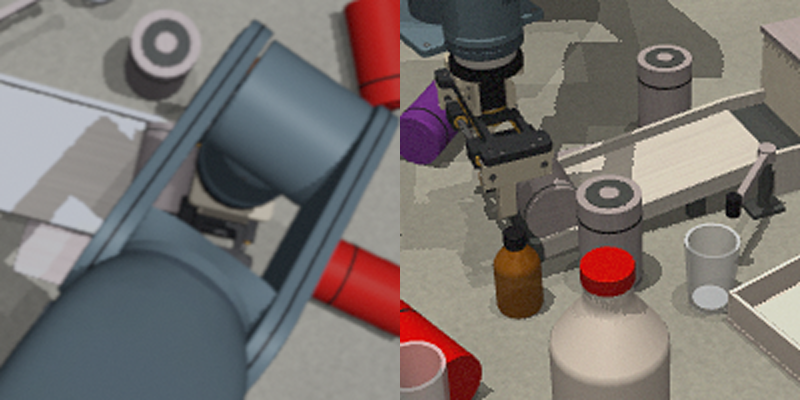

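```bash
python3 - <<'E'
from bench import robot
from h import *
for i,x in enumerate((-195,-110,-20,50)):
    r=robot.move_linear(w(x,0,42+.1228*(x+210)),speed=25 if i==0 else 35,f_stop=15)
    print(x,r,round(robot.current_t(),2),(np.array(robot.current_contact_force())[:2]@RM).round(2))
    if r: break
    if i in(1,3):
        b=robot.get_image("scene")["img"]
        cv2.imwrite(f"pics/p{i}.png",cv2.resize(b[150:350,220:490],(540,400),interpolation=2))
E
python3 -c "
import cv2,numpy as np
cv2.imwrite('pics/pp.png',cv2.resize(np.vstack([cv2.imread('pics/p1.png'),cv2.imread('pics/p3.png')]),(405,600)))"
```

```text
-195 False 5.58 [0.2  0.56]
-110 False 8.18 [-1.75  0.28]
-20 False 10.97 [-1.32 -0.34]
50 False 13.14 [-1.36  0.24]
```

View pics/pp.png

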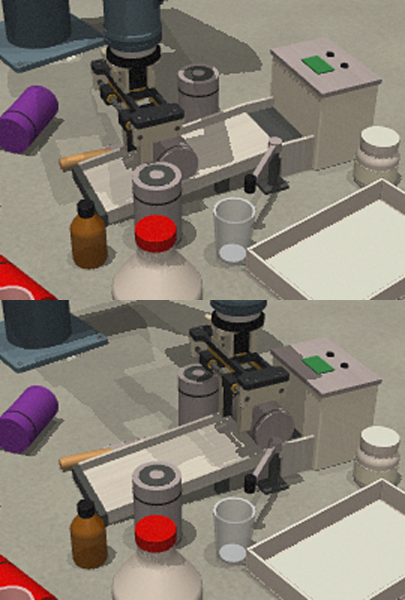

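The canister (scene view, about px (300,210) in the lower frame) rides just ahead of the fingers near the crest. I'll ease it over.

```bash
python3 - <<'E'
from bench import robot
from h import *
fl=lambda:(np.array(robot.current_contact_force())[:2]@RM).round(2)
def lx(): p=np.array(robot.current_tcp_pos()); return ((p[:2]-O)@RM).round(1),p[2].round(1)
for x,z in((60,75),(70,73),(76,71),(84,71)):
    r=robot.move_linear(w(x,0,z),speed=20,f_stop=4)
    print(x,r,round(robot.current_t(),2),fl(),lx())
    if r: break
b=robot.get_image("scene")["img"]
cv2.imwrite("pics/s2.png",cv2.resize(b[150:300,270:470],(800,600),interpolation=2))
E
```

```text
60 False 13.84 [ 0.14 -0.07] (array([60.3,  0.1]), np.float64(74.9))
70 False 14.5 [ 0.07 -0.16] (array([70.1,  0. ]), np.float64(73.0))
76 False 14.97 [-0.21  0.  ] (array([76.1,  0.1]), np.float64(70.9))
84 True 15.26 [-2.02  0.11] (array([78.9,  0.2]), np.float64(70.7))
```

View pics/s2.png

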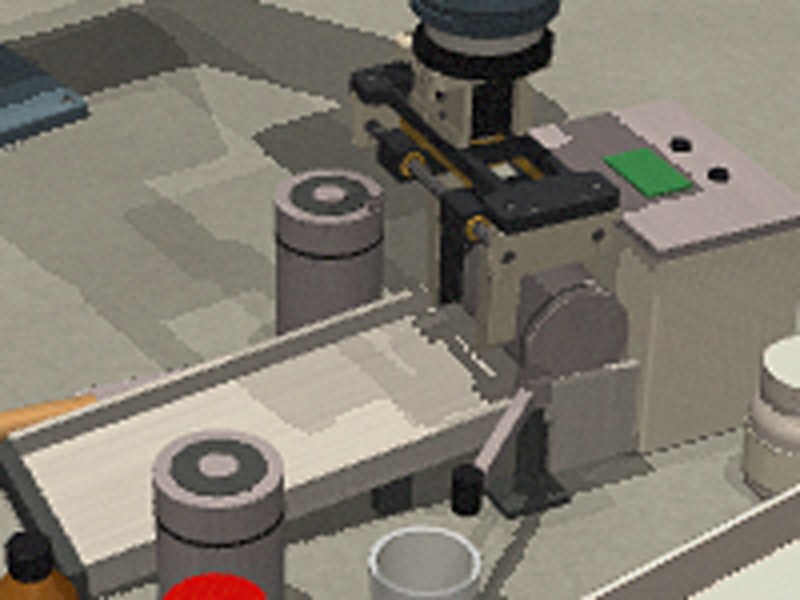

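Contact against the stop came at TCP x=78.9 (78.5 predicted), so the canister is seated. Next I'll back off, re-measure the bar and canister, and approach the bar.

```bash
python3 - <<'E'
from bench import robot
from h import *
o=[np.pi,0,YAW]
robot.move_linear(w(45,0,73),speed=60)
robot.move_linear(w(45,0,200),speed=200)
robot.move_gripper(0.0)
robot.move_linear(w(47,-154,200),speed=200)
robot.move_linear(w(47,-154,66),speed=150)
print(robot.current_t(),robot.current_contact_force())
b=robot.get_image("scene")["img"];a=robot.get_image("top")["img"]
cv2.imwrite("pics/s3.png",np.hstack([cv2.resize(b[150:300,300:450],(400,400),interpolation=2),cv2.resize(a[100:250,180:330],(400,400),interpolation=2)]))
E
```

```text
19.6333 [-0.90904391 -0.02943137  0.44782158]
```

View pics/s3.png

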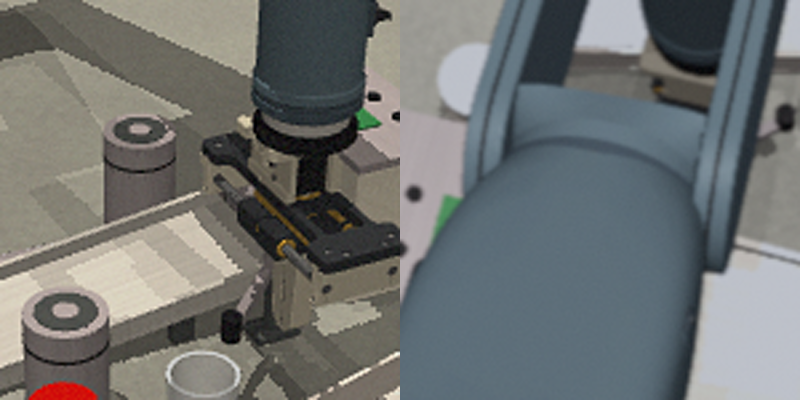

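```bash
python3 - <<'E'
from bench import robot
from h import *
fl=lambda:(np.array(robot.current_contact_force())[:2]@RM).round(2)
r=70
def pt(a):
    n=np.array([-np.cos(a),np.sin(a)]); d=np.array([-np.sin(a),-np.cos(a)])
    h=7.5*abs(np.cos(a))+17.5*abs(np.sin(a))
    return np.array([74,-80])+r*d-(4+h)*n
for a in np.arange(0.85,3.05,0.27):
    s=robot.move_linear(w(*pt(a),66),speed=60,f_stop=12)
    print(round(a,2),pt(a).round(),s,round(robot.current_t(),2),fl())
    if s: break
else:
    p=pt(np.pi)
    s=robot.move_linear(w(p[0]+6,p[1],66),speed=30,f_stop=5)
    q=np.array(robot.current_tcp_pos()); print("end",p,s,(q[:2]-O)@RM,fl(),robot.current_t())
b=robot.get_image("scene")["img"]
cv2.imwrite("pics/s4.png",cv2.resize(b[150:300,270:470],(800,600),interpolation=2))
E
```

```text
0.85 [  36. -143.] False 20.14 [-0.07 -0.69]
1.12 [  21. -131.] False 20.61 [0.11 0.45]
1.39 [   9. -115.] False 21.09 [0.15 0.27]
1.66 [  2. -96.] False 21.57 [-0.63 -0.19]
1.93 [  0. -77.] False 22.04 [0.63 0.49]
2.2 [  4. -57.] False 22.52 [ 0.72 -0.54]
2.47 [ 14. -38.] False 23.03 [ 0.3  -0.31]
2.74 [ 30. -23.] False 23.56 [-0.54 -0.42]
3.01 [ 51. -12.] False 24.09 [ 0.05 -0.72]
end [ 62.5 -10. ] True [ 62.84497347 -10.78831518] [-2.48 -0.62] 24.55
```

View pics/s4.png

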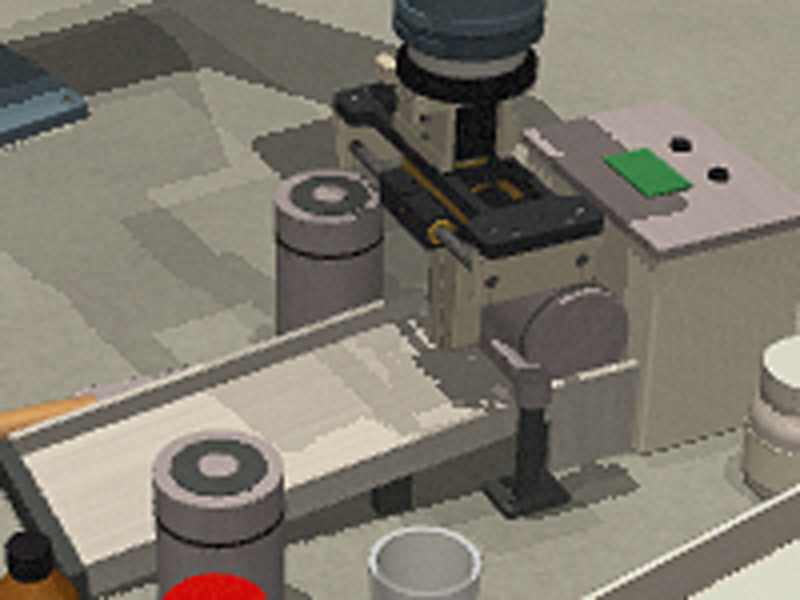

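The finger met the end stop at x=62.8 (62.5 expected), with the bar across the ramp. I'll retract clear and check both views.

```bash
python3 - <<'E'
from bench import robot
from h import *
robot.move_linear(w(35,-10,66),speed=60)
robot.move_linear(w(35,-10,220),speed=200)
robot.move_j([-1.382,0.259,1.535,0,1.348,-0.203])
print(robot.current_t())
b=robot.get_image("scene")["img"];a=robot.get_image("top")["img"]
cv2.imwrite("pics/top5.png",a);cv2.imwrite("pics/scene5.png",b)
cv2.imwrite("pics/s5.png",np.vstack([cv2.resize(b[150:350,230:490],(390,300),interpolation=2),cv2.resize(a[100:310,140:413],(390,300),interpolation=2)]))
# changes of bystanders: diff vs first pictures
d=cv2.absdiff(a,cv2.imread("pics/top0.png")).max(2)>40
d=cv2.morphologyEx(d.astype(np.uint8),cv2.MORPH_OPEN,np.ones((3,3)))
n,_,st,_=cv2.connectedComponentsWithStats(d); print(st[1:])
E
```

```text
28.4167
[[ 321  139    8   11   76]
 [ 309  151   11    9   65]
 [ 293  159   13    9   72]
 [ 282  167    9    7   45]
 [ 227  175   32   45 1000]
 [ 271  175    5    4   19]
 [ 247  182   19   56  408]
 [ 357  212   27   61  916]
 [ 223  217   26   16  280]
 [ 389  220   12   37  181]
 [ 383  255    3    3    9]
 [ 386  260    6   10   47]
 [ 533  380    7   13   60]
 [ 522  387    7   11   46]
 [ 627  400   13    6   51]
 [ 593  406   32   16  200]
 [ 598  415   34   17  199]
 [ 572  420   20   10  105]
 [ 590  428    7    6   35]
 [ 597  439    6    8   42]]
```

View pics/s5.png

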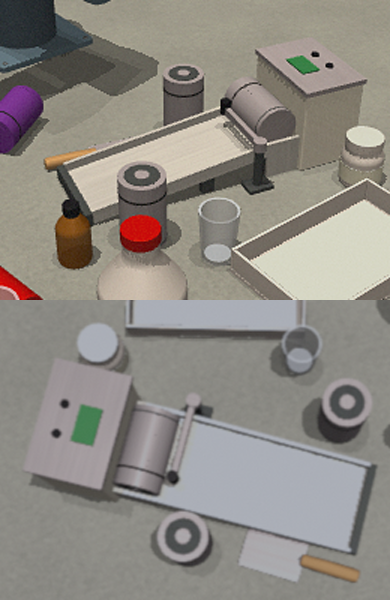

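```bash
python3 - <<'E'
from bench import robot
from h import *
l=lambda p:((p[:2]-O)@RM).round(1)
f=lambda X,Y,z:l(onz(TOP,140+X/1.4286,100+Y/1.4286,z))
p,k=f(193,101,85),f(173,178,92); print(p,k,"angle",np.pi-np.arctan2(-(k-p)[0],(k-p)[1])*1)
print(robot.current_tcp_pos(),robot.current_joint_vel()); robot.hand_in()
E
```

```text
[ 72.7 -77.8] [71.2 33. ] angle 3.128055574414484
[ 210.74617029 -507.99702915  218.49090511] [-2.65598201e-03  5.06123857e-05 -1.81017690e-04 -1.75127279e-03
  9.54900467e-05 -7.80665379e-04]
the job is handed in; nothing more can be done
```

I pushed the canister up the ramp and over the crest until it sat against the stop. I then swung the retaining bar shut behind it, took the arm back to its start pose and handed the job in at about 28.4 s.

- **Canister:** I pushed it with two fingers at no more than 35 mm/s, and slower over the crest. The fingers met the stop through it at ramp x = 78.9 mm, where I expected 78.5 mm. The pictures taken partway and near the crest showed it right in front of the fingers. I had no continuous view, and the force was near zero as it crossed the crest.
- **Bar:** The end stop was felt at x = 62.8 mm, where I expected 62.5 mm. The top camera then put the bar at about 3.13 rad, with the knob over the channel, so it lies across the ramp within measuring accuracy.
- **Other things:** A before/after comparison of the top view showed changes only at the bar, the canister's old and new places, and around the arm and its shadow. No bystander moved.

No check failed. The ramp position came from points picked by hand in the pictures. Most of them fit to within about 3 mm; the two worst were about 5 mm off.

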